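# Point out the blown capacitor on the power-supply board

## Robot

A 6-joint arm with a two-finger parallel gripper is mounted at the origin on the work surface. World frame = base frame: x ahead of the robot, y to its left, z up, the work surface at z = 0. Lengths are in m, angles in rad, forces in N, time in s.
With the tool pointing down it reaches from about 0.325 to 0.925 m from the base axis. Payload 3.1 kg.
Tool frame: the origin (TCP) lies at the very end of the fingers, on their centre line; the grasp point (between the pads) lies 19 mm behind it; z points along the fingers, y is the direction in which the jaws open and shut (so a half turn about z gives the same grasp; the last joint's range is limited). The gripper opens to 85 mm and grips with 20 to 120 N. Pads are 22 mm wide; open, the fingers measure 114 mm over their backs; the gripper's body (76 mm by 85 mm) begins 54 mm behind the grasp point. The pads swing forward as they close: fully open they stand 13 mm farther back than shut.
Start: joints at [-1.244, 0.217, 1.613, -0, 1.311, -0.112], TCP at [0.266, -0.566, 0.231] pointing down, gripper open.
Joint ranges: [-2.75, 2.75], [-0.78, 2.1], [0.31, 2.55], [-1.13, 4.27], [0.13, 2.63], [-2.58, 2.58]. Speed limits (rad/s): [2.79, 2.79, 3.14, 3.14, 3.14, 3.14].

## Interface

Orientations are given as [roll, pitch, yaw] about the fixed x, y, z axes, in that order (R = Rz(yaw) Ry(pitch) Rx(roll)).
In Python, from rig import bot gives the robot as it stands.
- The arm moves only by the tool send_rows, never from a script. Its argument "motion" is a list that holds one entry, the list of rows, each a list of 7 numbers: the shift along the tool's x, y, z in m, then the turn, a rotation vector about the tool's x, y, z in rad, then the gripper command: -1 is fully open, 1 is shut, values between are in proportion. A call has 1 to 10 rows; each row shifts and turns the commanded pose from where the row before left it, along the tool's axes as they then stand; what a row does not reach is not made up. A row lasts 1/12 s, in which the tool goes at most 41.7 mm and 7.16 degrees, less where a joint would pass 70% of its speed; a pose out of reach is approached as far as the arm can. A call is refused whole if a number of a shift passes 0.0417 or a number of a turn 0.125, either way. A call with a gripper value outside its range is refused whole. The fingers move at their own pace and stop on an object; the grip force is fixed at half the most. Time passes only in rows, so rows that do not move let the fingers close. It gives the time, the measured TCP pose, the force and the opening at its end, in the units of the state.
- bot.state(): the state, without advancing time (a new reading comes with each control period).
- bot.get_image(name): name is "scene" or "top" or "wrist"; returns a dict with "color" (400x640x3 uint8, red, green, blue), "K" (3x3 intrinsics, pixels), "rvec" (rotation vector, rad) and "tvec" (3), from world to camera coordinates, as OpenCV has them. Camera axes: x right, y down, z forward; pixel columns grow to the right and rows downward; lengths in m; the calibration is good to about 2 mm. A picture is of the moment at which its call begins. There is no depth.
- bot.close_job(): hands the job in, once; it reports no verdict.
The state is a dict: "clock": time; "qpos": joint angles; "joint_vel": joint speeds; "joint_torque": joint torques, N m; "eef_pos": TCP position; "tcp_rot": TCP orientation; "wrist_force": force on the tool from outside, world axes, zero at the start; "wrist_torque": the same for the moment, N m; "opening": opening from 0.0 (shut) to 1.0 (fully open).
Only numpy, scipy, OpenCV 4.12 (cv2) and the standard library are available. Lean on these libraries where they do the work, as an engineer would, in place of code of your own. Each camera call takes 0.05 s, during which the arm holds its last target.

## Task

Gently push the magnifier aside on its swivel arm, to either side, until its lens no longer hangs over any part of the green circuit board. Then show me which capacitor has blown, the one with the bulging brown top: point at it from above with the fingertips, about a finger's width over the middle of its top, stay there three seconds, and draw the hand well back. Point at no other capacitor on the board, do not touch the board or anything on it, and grip or move nothing else on the bench.

Things in the scene. Friction and masses are not known exactly. Their poses are not given: they have to be found in the camera images.
- lens_arm (a joint): swivel angle of the magnifier's arm about its upright post, rad, -1.4 to 1.4, free to either side; growing values swing the lens towards the robot's right (-y). At 0 the arm points from the post towards the robot's side of the bench. Light friction (about 2 N at the lens); it stays where it is left
- lens_center (a point): centre of the round magnifier lens: clear glass in a white rim, 134 mm across over the rim and 13 mm thick, level, 200 mm above the bench, at the end of a horizontal arm; it can be pushed at the outside of the rim. Its underside is about 135 mm above the capacitors' tops
- swivel (a point): the swivel on top of the magnifier's post, on the vertical turning axis, at the height of the lens and 250 mm from the lens centre; collar 32 mm across, arm tube 14 mm thick from here to the rim
- magnifier: the whole magnifier; origin at the foot of its post, on the bench top: grey flange 110 mm across bolted to the bench, steel post 18 mm thick, swivel arm and lens on top
- board: green power-supply circuit board, 180 mm (its x) by 140 mm (its y), held in a low aluminium board holder (overall 200 by 157 mm) that is fixed on the red mat; origin under its centre on the mat's top, board face 12 mm above that. Besides the four capacitors it carries a finned heat sink along its x centre line up to 40 mm above the origin, a yellow transformer up to 40 mm above it and a green terminal block
- cap_bulged_top (a point): the blown capacitor, at the middle of its top: a dark upright can, 30 mm across and 45 mm high with its swollen, domed, rust-brown top; this point is 61 mm above the bench. It stands at any one of the four capacitor places on the board, which lie in a 64 by 80 mm rectangle
- cap_bulged: the same blown capacitor; origin at its foot on the board face, z up
- cap_a: a sound capacitor on the board: dark can 30 mm across, 41 mm high, flat bright metal top with a thin cross; origin at its foot on the board face, z up
- cap_b: another sound capacitor on the board, the same size and look
- cap_c: another sound capacitor on the board, the same size and look
- spare_cap: a new capacitor standing loose on the red mat, like the sound ones, 30 mm across and 41 mm high, origin at its foot; leave it alone
- screw_tray: blue tray of screws loose on the mat, 70 by 60 by 22 mm, origin under its centre; leave it alone
- screwdriver: orange-handled screwdriver lying loose on the mat, 190 mm long; leave it alone
- hex_set: hex keys standing in a black plastic holder, loose on the bench, 34 by 92 mm and 103 mm high, origin under its centre; leave it alone
- multimeter: grey and blue multimeter lying loose on the bench, 156 by 80 by 44 mm, origin under its centre; leave it alone
- pliers: green-handled pliers lying loose on the bench, 140 mm long; leave them alone
- brush: small brush lying loose on the bench, 160 mm long; leave it alone

How it is judged:
On the way, in this order (a step that is already met when the one before it is completed fails the run):
1. the magnifier is swung aside: its lens is off the board and at rest ((x of lens_center in the frame of board above 0.155 m or x of lens_center in the frame of board below -0.155 m or y of lens_center in the frame of board above 0.135 m or y of lens_center in the frame of board below -0.135 m or horizontal distance between lens_center and board above 0.179 m) and velocity of joint lens_arm between -0.05 and 0.05 rad/s), for 0.2 s.
2. the fingertips point at the blown capacitor from just above it, for 2.5 s, with the lens still clear ((x of lens_center in the frame of board above 0.155 m or x of lens_center in the frame of board below -0.155 m or y of lens_center in the frame of board above 0.135 m or y of lens_center in the frame of board below -0.135 m or horizontal distance between lens_center and board above 0.179 m) and horizontal distance between the grasp point and cap_bulged_top below 0.014 m and z of the grasp point in the frame of cap_bulged_top between 0.012 and 0.06 m), for 2.5 s.
At the end, for the whole second after the job is handed in: After a 2.5 s dwell with the grasp point within 14 mm sideways of the blown capacitor's top and 12 to 60 mm over it: lens (rim too) off the board and at rest, grasp point at least 120 mm from that top, loose things within 15 mm of their places (all of step 1 and distance between the grasp point and cap_bulged_top above 0.12 m and distance of each of spare_cap, screw_tray, screwdriver, hex_set, multimeter, pliers, brush from where it was at the start of the episode below 0.015 m); the robot touches nothing.
It fails at once if the robot touches the board or a part on it (contact force between any of the fingers, the arm and board above 0.5 N or contact force between any of the fingers, the arm and cap_bulged above 0.5 N or contact force between any of the fingers, the arm and cap_a above 0.5 N or contact force between any of the fingers, the arm and cap_b above 0.5 N or contact force between any of the fingers, the arm and cap_c above 0.5 N).
It fails at once if the robot points at a sound capacitor (grasp point within 14 mm sideways and 60 mm above its top) ((horizontal distance between the grasp point and cap_a below 0.014 m and z of the grasp point in the frame of cap_a below 0.101 m) or (horizontal distance between the grasp point and cap_b below 0.014 m and z of the grasp point in the frame of cap_b below 0.101 m) or (horizontal distance between the grasp point and cap_c below 0.014 m and z of the grasp point in the frame of cap_c below 0.101 m)).
It fails at once if the magnifier is gripped or shoved hard (over 20 N) (contact force between any of the fingers, the arm and magnifier above 20 N).
It fails at once if a loose thing is moved or lifted more than 15 mm (distance of any of spare_cap, screw_tray, screwdriver, hex_set, multimeter, pliers, brush from where it was at the start of the episode above 0.015 m).
It also fails if it takes over 64 s, if anything falls off the work surface, if the arm or the gripper's body presses on something with over 40 N, if the wrist force passes 120 N, or if a joint passes its speed limit or range.

## Working session

There is one attempt and no reset: what is moved stays moved. The work goes in short steps, Python scripts to look and compute and a tool call to move; the robot and the scene stay as the last step left them, time stands still between calls to the robot, and variables do not carry over. Pictures are saved under pics/ and viewed, and the job is handed in when it is done.

Besides the shell and the picture viewer there is one more tool, called after "Call:" as name(argument=value, ...), one argument or row to a line, values as JSON. send_rows: Moves the arm, as the interface text tells. Its arguments: {"type":"object","properties":{"motion":{"type":"array"}},"required":["motion"]}

```bash
mkdir -p pics; ls
python3 - <<'E'
from rig import bot
import cv2
for n in ["scene","top","wrist"]:
    d=bot.get_image(n); cv2.imwrite(f"pics/{n}0.png",d["color"][:,:,::-1]); print(n,d["K"].tolist(),d["rvec"],d["tvec"])
print(bot.state())
E
```

```text
pics
scene [[389.6103802570157, 0.0, 316.95749873780034], [0.0, 389.6103802570157, 188.05856201108324], [0.0, 0.0, 1.0]] [ 2.2565692   1.15777632 -0.41172394] [-0.3117031  -0.25478233  1.63453384]
top [[386.761893377315, 0.0, 320.66609857286085], [0.0, 386.761893377315, 197.10139791291377], [0.0, 0.0, 1.0]] [ 2.09806677 -2.15762053  0.19572794] [0.00331902 0.58838    1.16420191]
wrist [[294.64146711656207, 0.0, 317.2099570267645], [0.0, 294.64146711656207, 199.52470399847107], [0.0, 0.0, 1.0]] [-2.4162508   1.53416387  0.25133858] [-0.62477243 -0.04016852  0.38122792]
{'clock': 0.15, 'qpos': array([-1.24422219e+00,  2.17626167e-01,  1.61458269e+00, -2.65635966e-05,
        1.31130127e+00, -1.12214673e-01]), 'joint_vel': array([-2.67763733e-04, -7.85936961e-04, -3.84485149e-03, -6.02565068e-05,
        9.53109894e-04,  1.36382889e-03]), 'joint_torque': array([ 5.20228114e-04, -3.97447765e+01, -3.04416239e+01, -2.45285401e-04,
        5.80697248e-03,  2.61799137e-06]), 'eef_pos': array([ 0.26532767, -0.56518713,  0.23023119]), 'tcp_rot': array([-3.13968437e+00, -1.89217453e-04,  4.38795474e-01]), 'wrist_force': array([-0.08353273, -0.07933616, -0.27556027]), 'wrist_torque': array([-0.00267234, -0.02715444,  0.0116371 ]), 'opening': 0.9995361966490944}
```

View pics/top0.png

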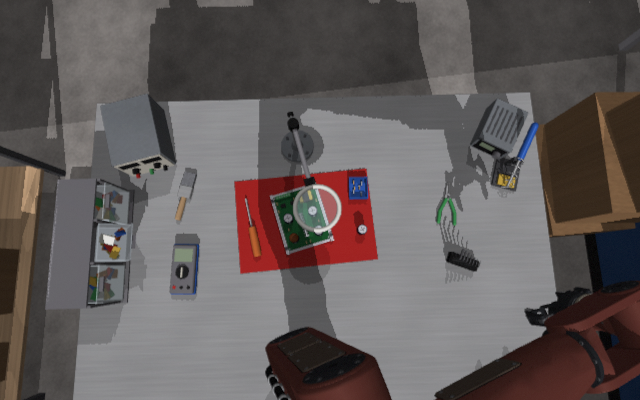

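View pics/scene0.png

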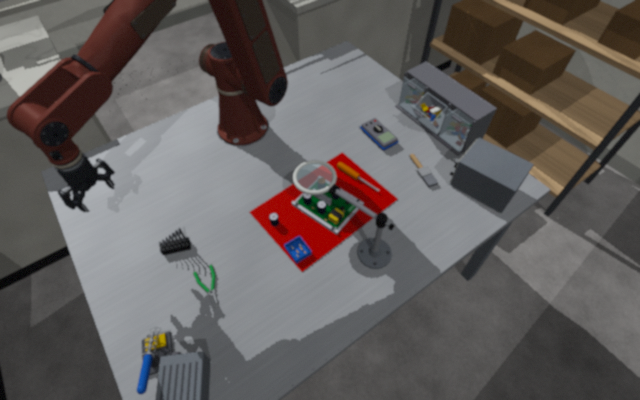

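View pics/wrist0.png

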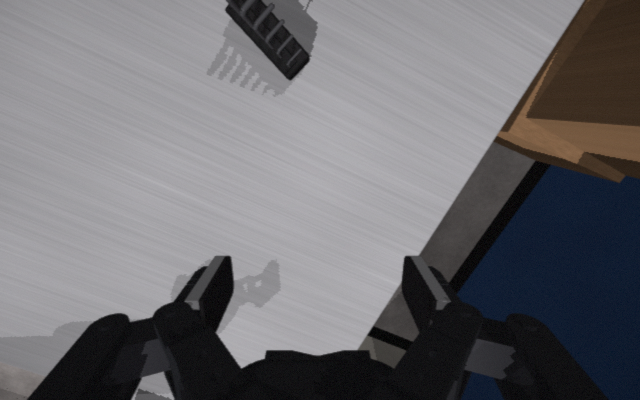

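The top view shows the lens at about (317,209), over the right half of the board at about (302,215), and the post foot at about (297,147). I'll zoom in and take measurements.

```bash
cat > h.py <<'E'
import numpy as np, cv2
def P(d,uv,z):
    R=cv2.Rodrigues(np.array(d["rvec"],float))[0]; t=np.array(d["tvec"],float).reshape(3)
    p=cv2.undistortPoints(np.array([[uv]],float),d["K"],None)[0,0]
    r=R.T@np.array([p[0],p[1],1]); c=-R.T@t
    return c+r*(z-c[2])/r[2]
def proj(d,X):
    return cv2.projectPoints(np.array(X,float).reshape(-1,3),np.array(d["rvec"],float),np.array(d["tvec"],float),d["K"],None)[0].reshape(-1,2)
E
python3 - <<'E'
from rig import bot
from h import *
d=bot.get_image("top"); im=d["color"][:,:,::-1]
c=im[100:290,220:400]; cv2.imwrite("pics/t1.png",cv2.resize(c,None,fx=3.15,fy=3.15,interpolation=cv2.INTER_CUBIC))
s=bot.get_image("scene"); c=s["color"][140:280,240:410,::-1]; cv2.imwrite("pics/s1.png",cv2.resize(c,None,fx=4,fy=4,interpolation=cv2.INTER_CUBIC))
for n,uv,z in [("lens",(317,209),.2),("boardc",(302,217),.016),("foot",(297,147),0),("swivel",(293,123),.2),("spare",(362,229),.045),("hex",(462,261),.05),("tray",(358,188),.02),("pliers",(446,210),.01)]: print(n,P(d,uv,z).round(3))
E
```

```text
lens [ 0.529 -0.001  0.2  ]
boardc [0.532 0.048 0.016]
foot [0.772 0.061 0.   ]
swivel [0.779 0.061 0.2  ]
spare [ 0.485 -0.139  0.045]
hex [ 0.378 -0.441  0.05 ]
tray [ 0.621 -0.135  0.02 ]
pliers [ 0.542 -0.418  0.01 ]
```

View pics/t1.png

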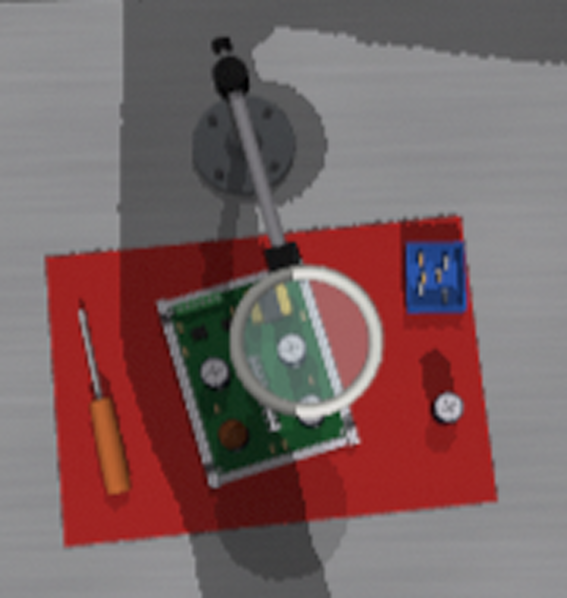

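View pics/s1.png

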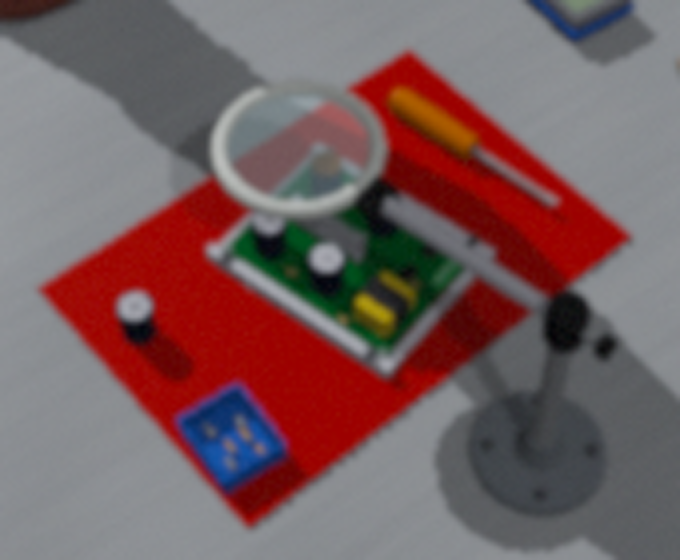

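The blown capacitor is the brown one, at top-view pixel (294,238). I'll push the lens to the right with shut fingers placed on its left side. First step: lift, turn to yaw 0 and travel high.

Call:
send_rows(
  motion=[
    [[0, 0, -0.03, 0, 0, 0.11, 1], [0, 0, -0.03, 0, 0, 0.11, 1], [0, 0, -0.03, 0, 0, 0.11, 1], [0, 0, -0.02, 0, 0, 0.109, 1], [0.013, -0.036, 0, 0, 0, 0, 1], [0.013, -0.036, 0, 0, 0, 0, 1], [0.013, -0.036, 0, 0, 0, 0, 1], [0.013, -0.036, 0, 0, 0, 0, 1], [0.013, -0.036, 0, 0, 0, 0, 1], [0.013, -0.036, 0, 0, 0, 0, 1]],
  ],
)

```text
clock: 1.08
eef_pos: [0.3438, -0.348, 0.3412]
tcp_rot: [-3.142, -0.0, -0.001]
wrist_force: [0.9, -0.3, 0.4]
opening: 0.0
```

Call:
send_rows(
  motion=[
    [[0.013, -0.036, 0, 0, 0, 0, 1], [0.013, -0.036, 0, 0, 0, 0, 1], [0.013, -0.036, 0, 0, 0, 0, 1], [0.013, -0.036, 0, 0, 0, 0, 1], [0.013, -0.036, 0, 0, 0, 0, 1], [0.013, -0.036, 0, 0, 0, 0, 1], [0.013, -0.036, 0, 0, 0, 0, 1], [0.013, -0.036, 0, 0, 0, 0, 1], [0.013, -0.036, 0, 0, 0, 0, 1], [0, 0, 0, 0, 0, 0, 1]],
  ],
)

```text
clock: 1.92
eef_pos: [0.4617, -0.0199, 0.3413]
tcp_rot: [-3.138, -0.001, 0.008]
wrist_force: [-0.5, -1.1, -0.2]
opening: 0.0
```

Call:
send_rows(
  motion=[
    [[0.012, -0.034, 0, 0, 0, 0, 1], [0.012, -0.034, 0, 0, 0, 0, 1], [0.012, -0.034, 0, 0, 0, 0, 1], [0.012, -0.034, 0, 0, 0, 0, 1], [0, 0, 0.033, 0, 0, 0, 1], [0, 0, 0.033, 0, 0, 0, 1], [0, 0, 0.033, 0, 0, 0, 1], [0, 0, 0.033, 0, 0, 0, 1], [0, 0, 0.033, 0, 0, 0, 1], [0, 0, 0, 0, 0, 0, 1]],
  ],
)

```text
clock: 2.75
eef_pos: [0.5026, 0.1093, 0.1685]
tcp_rot: [3.14, 0.015, -0.0]
wrist_force: [-1.0, -0.0, -1.4]
opening: 0.005
```

Run:
```python
from rig import bot
from h import *
print(bot.state()["eef_pos"])
a=[bot.get_image(n)["color"][:,:,::-1] for n in("top","scene","wrist")]
a[0]=cv2.resize(a[0][130:290,200:400],(640,512));a[1]=cv2.resize(a[1][80:280,230:430],(512,512))
cv2.imwrite("pics/t2.png",a[0]);cv2.imwrite("pics/s2.png",a[1]);cv2.imwrite("pics/w2.png",a[2])
```

```text
[0.50261408 0.10927135 0.1684883 ]
```

View pics/t2.png

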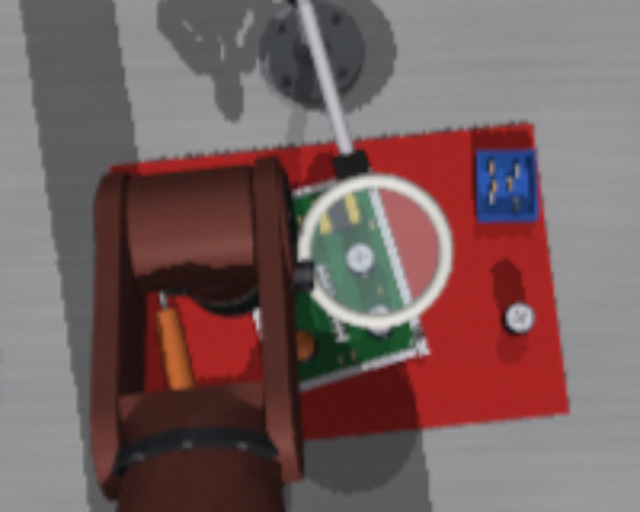

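View pics/s2.png

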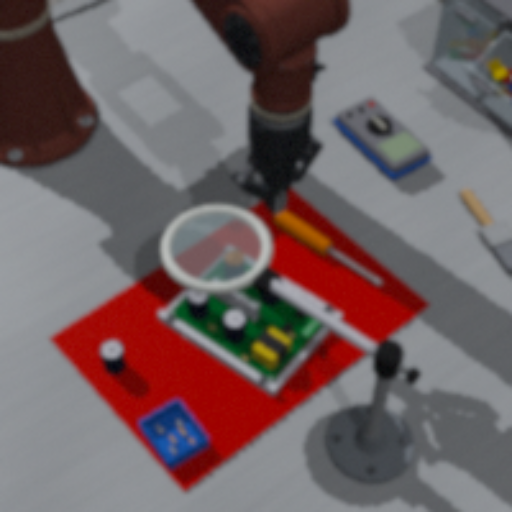

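View pics/w2.png

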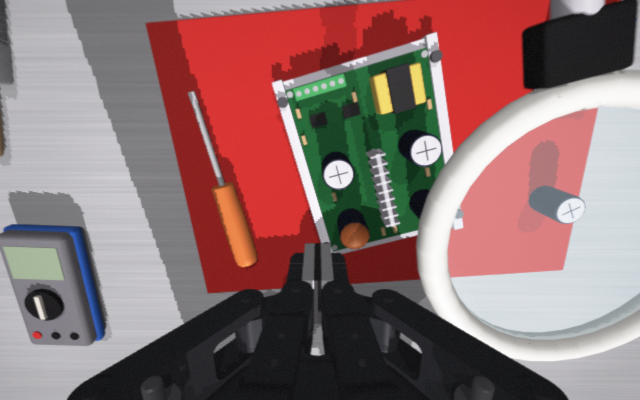

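The wrist view shows the brown cap at (354,235), sound caps at (339,174) and (426,150), and the fingers just left of the rim. Next I'll compute positions and plan the arc.

Run:
```python
from rig import bot
from h import *
d=bot.get_image("wrist")
for uv,z in [((354,235),.061),((339,174),.057),((426,150),.057)]: print(P(d,uv,z).round(4))
for uv in [(281,92),(435,48)]: print("corner",P(d,uv,.016).round(4))
t=bot.get_image("top")
print("top caps",[P(t,uv,z).round(4) for uv,z in [((294,237.8),.061),((220+215/3.15,100+373/3.15),.057),((220+291/3.15,100+348/3.15),.057),((220+310/3.15,100+410/3.15),.057)]])
im=t["color"].astype(int); hsv=cv2.cvtColor(t["color"],cv2.COLOR_RGB2HSV)
print("board c:",[P(t,(220+a/3.15,100+b/3.15),.016).round(3) for a,b in [(163,305),(213,482),(355,438)]])
L=P(t,(200+375/3.2,130+250/3.2),.2); S=P(t,(297,147),0)
print("lens",L,S)
S=np.array([.772,.061])
for th in np.linspace(.24,1.05,10):
    l=S-.25*np.array([np.cos(th),np.sin(th)]); tt=np.array([np.sin(th),-np.cos(th)]); print(round(th,2),l.round(3),"finger",(l-tt*.082).round(3))
```

```text
[0.4698 0.0738 0.061 ]
[0.5292 0.0894 0.057 ]
[0.5511 0.0123 0.057 ]
corner [0.601  0.1445 0.016 ]
corner [ 6.393e-01 -2.000e-04  1.600e-02]
top caps [array([0.4622, 0.0722, 0.061 ]), array([0.5231, 0.0894, 0.057 ]), array([0.5459, 0.0139, 0.057 ]), array([ 0.484 , -0.0033,  0.057 ])]
board c: [array([0.6  , 0.145, 0.016]), array([0.418, 0.096, 0.016]), array([ 0.458, -0.048,  0.016])]
lens [ 0.53093797 -0.00194294  0.2       ] [0.77165774 0.06143413 0.        ]
0.24 [0.529 0.002] finger [0.51  0.081]
0.33 [ 0.535 -0.02 ] finger [0.509 0.058]
0.42 [ 0.544 -0.041] finger [0.51  0.034]
0.51 [ 0.554 -0.061] finger [0.514 0.011]
0.6 [ 0.566 -0.08 ] finger [ 0.519 -0.012]
0.69 [ 0.579 -0.098] finger [ 0.527 -0.035]
0.78 [ 0.594 -0.115] finger [ 0.537 -0.057]
0.87 [ 0.611 -0.13 ] finger [ 0.548 -0.077]
0.96 [ 0.629 -0.144] finger [ 0.561 -0.097]
1.05 [ 0.648 -0.156] finger [ 0.576 -0.115]
```

Call:
send_rows(
  motion=[
    [[0.005, 0, -0.008, 0, 0, 0, 1], [0, 0.008, 0, 0, 0, 0, 1], [0, 0.007, 0, 0, 0, 0, 1], [0, 0.005, 0, 0, 0, 0, 1], [0, 0.005, 0, 0, 0, 0, 1], [0, 0.005, 0, 0, 0, 0, 1], [0, 0.005, 0, 0, 0, 0, 1], [0, 0.005, 0, 0, 0, 0, 1], [0, 0.006, 0, 0, 0, 0, 1], [0, 0.006, 0, 0, 0, 0, 1]],
  ],
)

```text
clock: 3.83
eef_pos: [0.5138, 0.0579, 0.1842]
tcp_rot: [-3.141, -0.0, -0.0]
wrist_force: [2.0, 2.6, -0.7]
opening: 0.002
```

Contact is light, about 3 N. I'll continue along the arc.

Call:
send_rows(
  motion=[
    [[0, 0.007, 0.003, 0, 0, 0, 1], [0, 0.008, 0.003, 0, 0, 0, 1], [0, 0.008, 0, 0, 0, 0, 1], [0, 0.008, 0, 0, 0, 0, 1], [0.001, 0.008, 0, 0, 0, 0, 1], [0.001, 0.008, 0, 0, 0, 0, 1], [0.002, 0.008, 0, 0, 0, 0, 1], [0.002, 0.008, 0, 0, 0, 0, 1], [0.002, 0.008, 0, 0, 0, 0, 1], [0.002, 0.008, 0, 0, 0, 0, 1]],
  ],
)

```text
clock: 4.67
eef_pos: [0.5239, -0.0217, 0.1783]
tcp_rot: [-3.142, 0.0, -0.0]
wrist_force: [-0.3, 1.6, -0.3]
opening: -0.0
```

Call:
send_rows(
  motion=[
    [[0.003, 0.008, 0, 0, 0, 0, 1], [0.003, 0.008, 0, 0, 0, 0, 1], [0.003, 0.008, 0, 0, 0, 0, 1], [0.004, 0.008, 0, 0, 0, 0, 1], [0.004, 0.008, 0, 0, 0, 0, 1], [0.005, 0.008, 0, 0, 0, 0, 1], [0.005, 0.008, 0, 0, 0, 0, 1], [0.005, 0.008, 0, 0, 0, 0, 1], [0.004, 0.006, 0, 0, 0, 0, 1], [0.003, 0.004, 0, 0, 0, 0, 1]],
  ],
)

```text
clock: 5.5
eef_pos: [0.5631, -0.0959, 0.1782]
tcp_rot: [3.141, 0.0, -0.001]
wrist_force: [-0.1, 1.0, 0.3]
opening: -0.0
```

Call:
send_rows(
  motion=[
    [[0.002, 0.003, 0, 0, 0, 0, 1], [0.001, 0.002, 0, 0, 0, 0, 1], [0, 0, 0, 0, 0, 0, 1], [-0.003, -0.005, 0, 0, 0, 0, 1], [-0.01, -0.01, 0, 0, 0, 0, 1], [-0.015, -0.02, 0, 0, 0, 0, 1], [0, -0.01, -0.02, 0, 0, 0, 1], [0, 0, -0.03, 0, 0, 0, 1], [0, 0, -0.03, 0, 0, 0, 1], [0, 0, 0, 0, 0, 0, 1]],
  ],
)

```text
clock: 6.33
eef_pos: [0.5414, -0.0551, 0.2661]
tcp_rot: [3.138, -0.013, 0.001]
wrist_force: [2.0, -0.0, 1.2]
opening: -0.003
```

Run:
```python
from rig import bot
from h import *
print(bot.state()["eef_pos"])
a=[bot.get_image(n)["color"][:,:,::-1] for n in("top","wrist")]
a[0]=cv2.resize(a[0][100:290,200:430],(690,570))
cv2.imwrite("pics/t3.png",a[0]);cv2.imwrite("pics/w3.png",a[1])
```

```text
[ 0.54139568 -0.0551448   0.26611661]
```

View pics/t3.png

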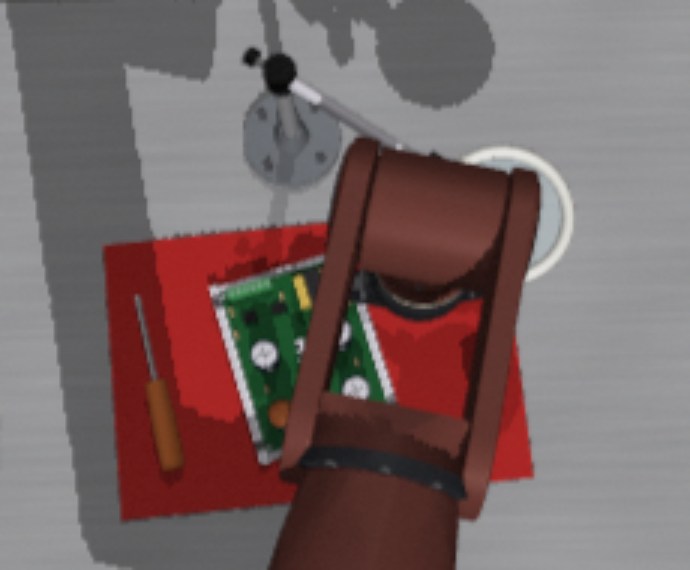

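View pics/w3.png

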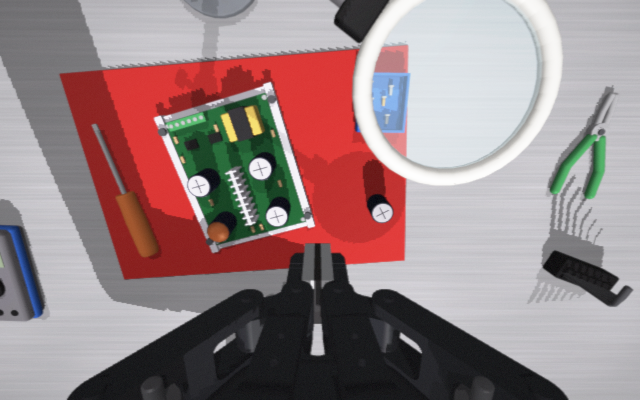

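The lens rim, centred near (459,87) in the wrist view, is well clear of the board. All four caps are visible, with the brown one at (219,232).

Run:
```python
from rig import bot
from h import *
d=bot.get_image("wrist")
print("lens",P(d,(459,87),.2).round(3))
hsv=cv2.cvtColor(d["color"],cv2.COLOR_RGB2HSV); m=cv2.inRange(hsv,(3,90,50),(16,230,255)); m[:, :190]=0;m[:,260:]=0;m[:200]=0;m[260:]=0
n,_,st,c=cv2.connectedComponentsWithStats(m); i=1+st[1:,4].argmax(); print(st[i],c[i],P(d,c[i],.059).round(4))
for uv in [(199,187),(260,168),(277,216)]: print(P(d,uv,.057).round(4))
C=[P(d,uv,.016)[:2] for uv in [(158,121),(270,88),(311,224),(212,247)]]; print(np.round(C,3)); b=np.mean(C,0); print("board",b, np.linalg.norm(P(d,(459,87),.2)[:2]-b))
t=bot.get_image("top");hsv=cv2.cvtColor(t["color"],cv2.COLOR_RGB2HSV); m=cv2.inRange(hsv,(3,90,50),(16,230,255));m2=m*0;m2[228:248,285:304]=m[228:248,285:304]
n,_,st,c=cv2.connectedComponentsWithStats(m2); i=1+st[1:,4].argmax(); print("top",st[i],c[i],P(t,c[i],.059).round(4))
print(bot.state()["eef_pos"],bot.state()["tcp_rot"])
```

```text
lens [ 0.63  -0.147  0.2  ]
[207 221  22  20 356] [217.42134831 230.49438202] [0.4662 0.0714 0.059 ]
[0.5232 0.0885 0.057 ]
[0.5467 0.0127 0.057 ]
[ 0.4852 -0.0051  0.057 ]
[[ 0.599  0.147]
 [ 0.638  0.002]
 [ 0.457 -0.047]
 [ 0.421  0.098]]
board [0.52869889 0.05004066] 0.2219566365053098
top [289 228  15  20 203] [297.76847291 238.21182266] [0.4608 0.0608 0.059 ]
[ 0.53685504 -0.05455329  0.25737448] [-3.14155982e+00  1.42173426e-03  9.31255475e-05]
```

Lens centre is 0.222 m from the board centre, so it's clear. The three sound caps complete a rectangle at (0.462, 0.071), which agrees with the direct views. I'll aim for (0.463, 0.0715).

Call:
send_rows(
  motion=[
    [[-0.0185, -0.0315, 0, 0, 0, 0, 1], [-0.0185, -0.0315, 0, 0, 0, 0, 1], [-0.0185, -0.0315, 0, 0, 0, 0, 1], [-0.0185, -0.0315, 0, 0, 0, 0, 1], [0, 0, 0.03, 0, 0, 0, 1], [0, 0, 0.03, 0, 0, 0, 1], [0, 0, 0.03, 0, 0, 0, 1], [0, 0, 0.02, 0, 0, 0, 1], [0, 0, 0, 0, 0, 0, 1], [0, 0, 0, 0, 0, 0, 1]],
  ],
)

```text
clock: 7.37
eef_pos: [0.4612, 0.0711, 0.1458]
tcp_rot: [3.141, 0.006, -0.0]
wrist_force: [0.0, 0.3, 1.2]
opening: 0.003
```

Run:
```python
from rig import bot
from h import *
d=bot.get_image("wrist");im=d["color"][:,:,::-1].copy()
s=bot.get_image("scene")
st=bot.state();print(st["eef_pos"],st["tcp_rot"])
for X in [(.463,.0715,.061),(.463,.0715,st["eef_pos"][2])]:
    u=proj(d,X)[0]; print(u); cv2.circle(im,tuple(int(v) for v in u),3,(255,0,255),-1)
cv2.imwrite("pics/w4.png",im)
sc=s["color"][:,:,::-1].copy()
for X in [(.463,.0715,.061),(.463,.0715,st["eef_pos"][2])]: cv2.circle(sc,tuple(int(v) for v in proj(s,X)[0]),1,(255,0,255),-1)
cv2.imwrite("pics/s4.png",cv2.resize(sc[110:250,240:400],(640,560)))
```

```text
[0.46435432 0.07107746 0.14906837] [ 3.14153829e+00 -1.09347845e-03 -3.73924311e-04]
[315.98256948 204.77098397]
[315.27499971 260.41323762]
```

View pics/w4.png

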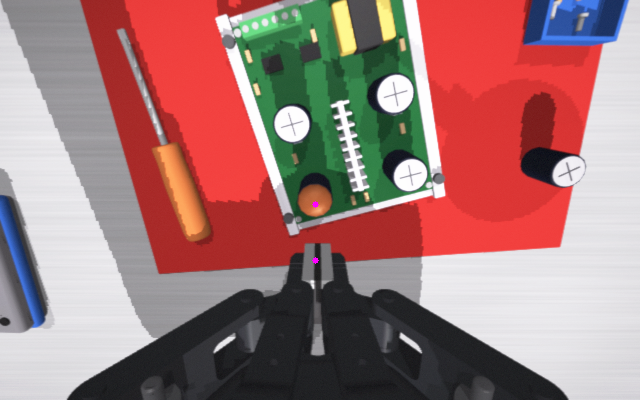

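View pics/s4.png

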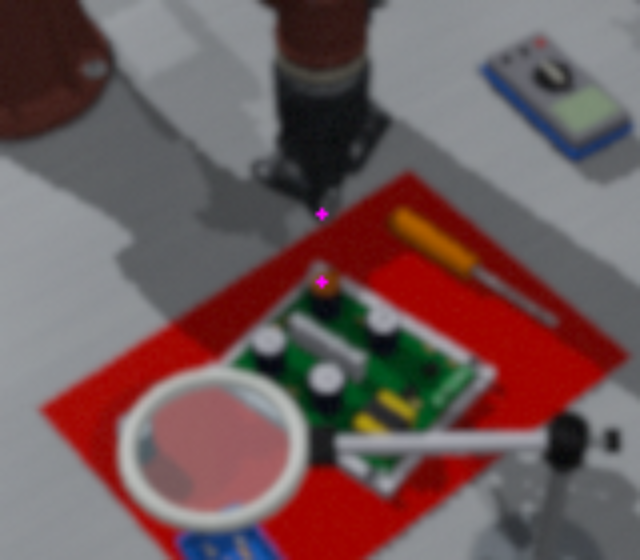

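The marker sits on the brown cap's top, about 4 mm off its centre, so x ≈ 0.465, which is where the TCP already is. I'll descend 70 mm and hold.

Call:
send_rows(
  motion=[
    [[0, 0, 0.02, 0, 0, 0, 1], [0, 0, 0.02, 0, 0, 0, 1], [0, 0, 0.015, 0, 0, 0, 1], [0, 0, 0.01, 0, 0, 0, 1], [0, 0, 0.005, 0, 0, 0, 1], [0, 0, 0, 0, 0, 0, 1], [0, 0, 0, 0, 0, 0, 1], [0, 0, 0, 0, 0, 0, 1]],
  ],
)

```text
clock: 8.13
eef_pos: [0.465, 0.0711, 0.0796]
tcp_rot: [-3.142, -0.003, -0.0]
wrist_force: [-0.2, 0.8, 0.7]
opening: 0.001
```

Run:
```python
from rig import bot
from h import *
d=bot.get_image("wrist");im=d["color"][:,:,::-1].copy()
s=bot.get_image("scene")
st=bot.state();print(st["clock"],st["eef_pos"],st["tcp_rot"])
cv2.circle(im,tuple(int(v) for v in proj(d,(.465,.0715,.061))[0]),2,(255,0,255),-1)
cv2.imwrite("pics/w5.png",im)
cv2.imwrite("pics/s5.png",cv2.resize(s["color"][130:230,260:374,::-1],(684,600),interpolation=cv2.INTER_CUBIC))
```

```text
8.2333 [0.46475329 0.07117739 0.07946412] [ 3.14158335e+00 -2.32570229e-03 -1.67002510e-04]
```

View pics/w5.png

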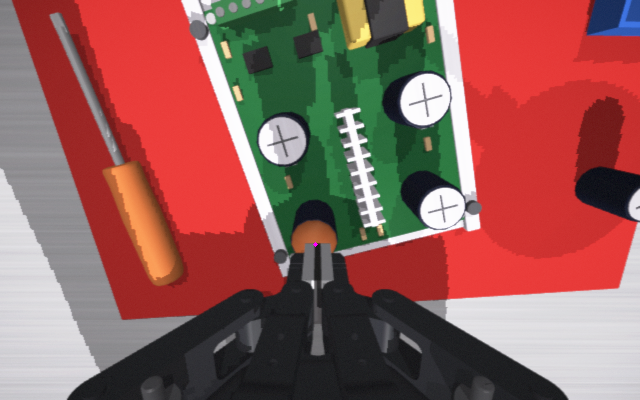

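View pics/s5.png

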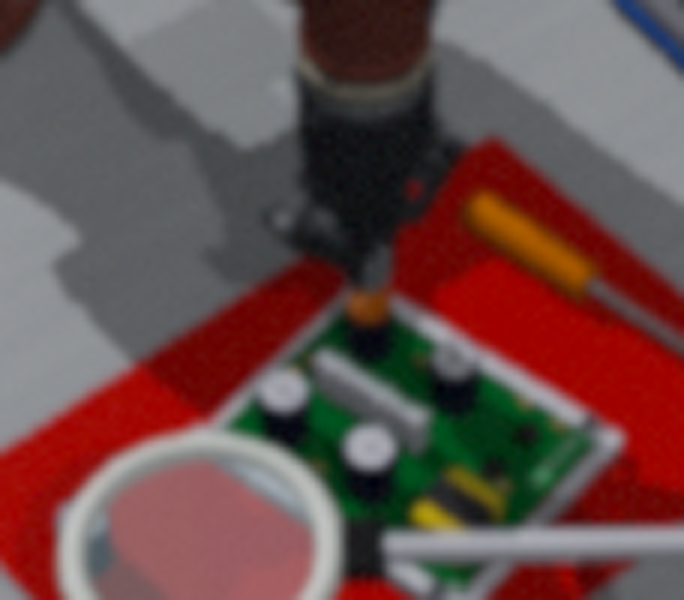

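Wrist and scene views both show the fingertips centred over the brown top, within about 3 mm and with roughly 18 mm of gap. Holding for more than 3 s.

Call:
send_rows(
  motion=[
    [[0.001, 0, 0, 0, 0, 0, 1], [0, 0, 0, 0, 0, 0, 1], [0, 0, 0, 0, 0, 0, 1], [0, 0, 0, 0, 0, 0, 1], [0, 0, 0, 0, 0, 0, 1], [0, 0, 0, 0, 0, 0, 1], [0, 0, 0, 0, 0, 0, 1], [0, 0, 0, 0, 0, 0, 1], [0, 0, 0, 0, 0, 0, 1], [0, 0, 0, 0, 0, 0, 1]],
  ],
)

```text
clock: 9.07
eef_pos: [0.4647, 0.0712, 0.0783]
tcp_rot: [-3.142, 0.0, -0.0]
wrist_force: [-0.4, 0.4, -0.4]
opening: 0.0
```

Call:
send_rows(
  motion=[
    [[0, 0, 0, 0, 0, 0, 1], [0, 0, 0, 0, 0, 0, 1], [0, 0, 0, 0, 0, 0, 1], [0, 0, 0, 0, 0, 0, 1], [0, 0, 0, 0, 0, 0, 1], [0, 0, 0, 0, 0, 0, 1], [0, 0, 0, 0, 0, 0, 1], [0, 0, 0, 0, 0, 0, 1], [0, 0, 0, 0, 0, 0, 1], [0, 0, 0, 0, 0, 0, 1]],
  ],
)

```text
clock: 9.9
eef_pos: [0.4647, 0.0712, 0.0783]
tcp_rot: [-3.142, -0.0, -0.0]
wrist_force: [-0.5, 0.5, -0.0]
opening: -0.001
```

Call:
send_rows(
  motion=[
    [[0, 0, 0, 0, 0, 0, 1], [0, 0, 0, 0, 0, 0, 1], [0, 0, 0, 0, 0, 0, 1], [0, 0, 0, 0, 0, 0, 1], [0, 0, 0, 0, 0, 0, 1], [0, 0, 0, 0, 0, 0, 1], [0, 0, 0, 0, 0, 0, 1], [0, 0, 0, 0, 0, 0, 1], [0, 0, 0, 0, 0, 0, 1], [0, 0, 0, 0, 0, 0, 1]],
  ],
)

```text
clock: 10.73
eef_pos: [0.4647, 0.0712, 0.0783]
tcp_rot: [-3.142, 0.0, -0.0]
wrist_force: [-0.5, -0.1, -0.1]
opening: -0.002
```

Call:
send_rows(
  motion=[
    [[0, 0, 0, 0, 0, 0, 1], [0, 0, 0, 0, 0, 0, 1], [0, 0, 0, 0, 0, 0, 1], [0, 0, 0, 0, 0, 0, 1], [0, 0, 0, 0, 0, 0, 1], [0, 0, 0, 0, 0, 0, 1], [0, 0, 0, 0, 0, 0, 1], [0, 0, 0, 0, 0, 0, 1], [0, 0, 0, 0, 0, 0, 1], [0, 0, 0, 0, 0, 0, 1]],
  ],
)

```text
clock: 11.57
eef_pos: [0.4647, 0.0712, 0.0783]
tcp_rot: [3.142, 0.0, -0.0]
wrist_force: [0.4, -0.6, 0.6]
opening: 0.001
```

Call:
send_rows(
  motion=[
    [[0, 0, -0.02, 0, 0, 0, 1], [0, 0, -0.03, 0, 0, 0, 1], [0, 0, -0.03, 0, 0, 0, 1], [0, 0, -0.03, 0, 0, 0, 1], [0, 0, -0.03, 0, 0, 0, 1], [0, 0, -0.03, 0, 0, 0, 1], [-0.03, 0, -0.02, 0, 0, 0, 1], [-0.03, 0, -0.01, 0, 0, 0, 1], [-0.02, 0, 0, 0, 0, 0, 1], [0, 0, 0, 0, 0, 0, 1]],
  ],
)

```text
clock: 12.4
eef_pos: [0.3824, 0.0714, 0.2791]
tcp_rot: [-3.142, -0.001, 0.0]
wrist_force: [-0.2, 1.4, -0.8]
opening: 0.0
```

Call:
send_rows(
  motion=[
    [[0, 0, 0, 0, 0, 0, 1], [0, 0, 0, 0, 0, 0, 1], [0, 0, 0, 0, 0, 0, 1], [0, 0, 0, 0, 0, 0, 1]],
  ],
)

```text
clock: 12.73
eef_pos: [0.3851, 0.0711, 0.2779]
tcp_rot: [3.142, 0.001, -0.0]
wrist_force: [-0.7, -1.5, -0.4]
opening: -0.001
```

Run:
```python
from rig import bot
from h import *
s=bot.get_image("scene");cv2.imwrite("pics/s6.png",s["color"][:,:,::-1])
t=bot.get_image("top");cv2.imwrite("pics/t6.png",t["color"][:,:,::-1])
st=bot.state();print(st["clock"],st["eef_pos"],st["wrist_force"],abs(st["joint_vel"]).max())
```

```text
12.8333 [0.3850191  0.07113584 0.27786638] [-0.68892431 -0.07867334 -0.10095532] 0.003367974533678407
```

View pics/s6.png

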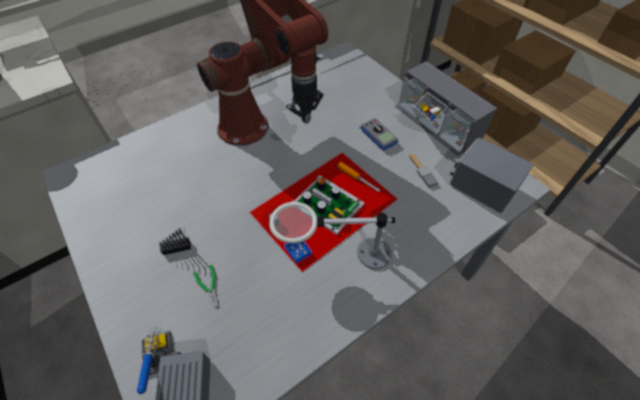

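View pics/t6.png

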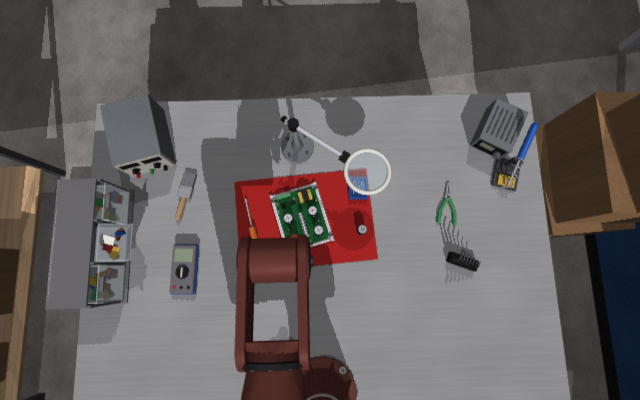

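The lens, at (367,172) in the top view, is clear of the board. Loose things look unmoved, and the arm is drawn back and still. I'm handing the job in.

```bash
python3 -c "
from rig import bot
print(bot.close_job())"
```

```text
the job is handed in; nothing more can be done
None
```

I swung the magnifier aside and pointed at the blown capacitor. It is the one with the brown top at the board's near-left corner, as seen from the robot. The job is handed in at about 12.8 s; no verdict was reported.

- **Lens:** I pushed the left side of the rim to the robot's right with shut fingers. The force readings I got were about 3 N or less. The lens came to rest with its centre about 0.22 m from the board's centre, clear of the board.
- **Pointing:** The fingertips stayed about 17 mm above the middle of the brown top for over 3 s. The estimates of the cap's x position differed: 0.462 m from the rectangle of the other caps and the top view, 0.466–0.467 m from the wrist camera. I pointed at 0.465 m, so the sideways error should be about 3 mm, against the 14 mm allowed. One colour-mask measurement in the top view gave a y about 10 mm off. I discarded it because the arm partly hid the cap.
- **Finish:** The hand is drawn back, with the grasp point about 0.25 m from the capacitor's top. The arm was still, and the wrist force was at noise level. In the last pictures the loose things look unmoved, although the arm hides part of the screwdriver in the top view. I did not measure their positions.

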